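# Fold the waiter's corkscrew and put it away in its case

### The arm

A 6-joint arm with a two-finger parallel gripper is mounted at the origin on a cart in front of the work surface, level with it; the furniture and walls round the work are solid. World frame = base frame: x ahead of the robot, y to its left, z up, the work surface at z = 0. Lengths are in m, angles in rad, forces in N, time in s.
With the tool pointing down it reaches from about 0.25 to 0.775 m from the base axis. Payload 4 kg.
Tool frame: the origin (TCP) lies midway between the tips of the shut fingers; the grasp point (between the pads) lies behind it (robot.hold_point_z is the z of the grasp point in the tool frame, in m); z points along the fingers, y is the direction in which the jaws open and shut (so a half turn about z gives the same grasp; the last joint's range is limited). The gripper opens to 94 mm and grips with 3 to 60 N. Pads are 16 mm wide; open, the fingers measure 119 mm over their backs; the gripper's body (75 mm by 177 mm) begins 78 mm behind the grasp point.
Start: joints at [1.094, 0.087, 1.371, -0, 1.684, -0.103], TCP at [0.201, 0.512, 0.206] pointing down, gripper open.
Joint ranges: [-3.1, 3.1], [-0.76, 2.03], [0.27, 2.55], [-1.08, 4.22], [0.17, 2.65], [-2.57, 2.57]. Speed limits (rad/s): [2.79, 2.79, 3.14, 3.14, 3.14, 3.14].

### API

Orientations are given as a unit quaternion [w, x, y, z].
In Python, from cell import robot gives the robot as it stands.
- The arm moves only by the tool play_rows, never from a script. Its argument "moves" is a list of rows, each a list of 7 numbers: the shift along the tool's x, y, z in cm, then the turn, a rotation vector about the tool's x, y, z in rad, then the closure, from 0 (fully open) to 1 (shut). In form: [[x, y, z, rx, ry, rz, fingers], ...]. A call has 1 to 10 rows; each row is the pose to reach, as a shift and turn from the pose commanded when the call began, along the tool's axes at that moment; what a row does not reach only later rows make up. A row lasts 1/10 s, in which the tool goes at most 50 mm and 8.59 degrees, less where a joint would pass 70% of its speed; a pose out of reach is approached as far as the arm can. A call with a gripper value outside its range is refused whole. The fingers move at their own pace and stop on an object; "newtons" is the grip in N (left out, the last holds). Time passes only in rows, so rows that repeat a pose let the fingers close. It gives the time, the measured TCP pose, the force and the opening at its end, in the units of the state.
- robot.observe(): the state, without advancing time (a new reading comes with each control period).
- robot.get_image(name): name is "scene" or "top" or "wrist"; returns (picture, depth): 420x560x3 uint8, red, green, blue; 420x560 float32, m along the optical axis (not along the pixel's ray), 0 where there is no reading.
- robot.calibration(name): a dict with "fx", "fy", "cx", "cy" (pixels), "eye" and "rotation" of the camera in the world. Camera axes: x right, y down, z forward; pixel columns grow to the right and rows downward; lengths in m; the calibration is good to about 2 mm. A picture is of the moment at which its call begins: read the wrist's pose just before it. calibration takes no time and is no camera call; for the wrist camera it gives the pose at the moment of the call.
- robot.close_job(): hands the job in, once; it reports no verdict.
The state is a dict: "t": time; "q": joint angles; "qd": joint speeds; "effort": joint torques, N m; "position": TCP position; "orientation": TCP orientation; "contact_force": force on the tool from outside, world axes, zero at the start; "torque": the same for the moment, N m; "gripper_width": finger opening in m.
Only numpy, scipy, OpenCV 4.12 (cv2) and the standard library are available. Lean on these libraries where they do the work, as an engineer would, in place of code of your own. Each camera call takes 0.05 s, during which the arm holds its last target.

### The job

Fold the lever of the corkscrew shut into its handle, then lay the closed corkscrew down flat in the blue-lined recess of its wooden case, either way round, and let go of it.

Things in the scene. Friction and masses are not known exactly. Their poses are not given: they have to be found in the camera images.
- corkscrew_mid (a point): Waiter's corkscrew, flat and dark, lying on the 3 mm cork mat (underside at z = 0.003). Handle 112 mm long (y), 20 wide (x), 15 thick (z), 95 g; this point is the handle's centre, 7.5 mm above its underside. Its steel lever swings level in the handle's slot on a pin 48 mm from the middle towards -y and sticks out on the -x side, its free end towards +y. Shut, it is flush with the -x side.
- lever_end (a point): Middle of the lever's free end, 60 mm from its pin. The lever is 12 mm wide, 5 mm thick, 5 to 10 mm above the handle's underside. Pinched from above, one finger on the handle's plain +x side and one behind the lever, best 15 mm from the handle's middle towards -y, it folds in and the handle is grasped in one closing.
- corkscrew_lever (a joint): Angle q of the lever out of the handle, rad: 0 = shut (hard stop), 0.5 to 0.7 at the start; light friction holds it where it is left. From the handle's middle line the tool reaches 10 mm to +x and 1 + 9 cos q + 60 sin q mm to -x: 48 mm across at 0.5, 57 mm at 0.7.
- case_seat (a point): Centre of the floor of the case's blue-lined recess. Dark wooden bottom half of a case, fixed, 176 mm (y) by 78 (x) by 14 high. Recess 136 mm (y) by 38 (x), 10 deep, rim 10 mm above this point: no room for fingers beside the handle; with the tips just above the rim the folded tool is already in the recess's mouth and drops the last 8 mm or so. Unfolded it does not fit.
Mind the look-alikes: they are no part of the job. Of the things that look like the part that bears corkscrew_mid, the larger one is meant.

How it is judged:
By the outcome, as a careful person would: the job done as asked, in the order asked, and still so for the second after the job is handed in, with the robot touching nothing.
It also fails if it takes over 38 s, if anything falls off the work surface, if the arm or the gripper's body presses on something with over 40 N, if the wrist force passes 120 N, or if a joint passes its speed limit or range.

## Working session

There is one attempt and no reset: what is moved stays moved. The work goes in short steps, Python scripts to look and compute and a tool call to move; the robot and the scene stay as the last step left them, time stands still between calls to the robot, and variables do not carry over. Pictures are saved under pics/ and viewed, and the job is handed in when it is done.

Besides the shell and the picture viewer there is one more tool, called after "Call:" as name(argument=value, ...), one argument or row to a line, values as JSON. play_rows: Moves the arm, as the interface text tells. Its arguments: {"type":"object","properties":{"moves":{"type":"array"},"newtons":{"type":"number"}},"required":["moves"]}

```bash
mkdir -p pics
python3 - <<'E'
from cell import robot
import cv2,numpy as np
s=robot.observe();print({k:np.round(v,3).tolist() for k,v in s.items()},robot.hold_point_z)
for n in("scene","top"):
    im,d=robot.get_image(n);np.savez(f"pics/{n}0.npz",im=im,d=d)
    cv2.imwrite(f"pics/{n}0.png",cv2.cvtColor(im,cv2.COLOR_RGB2BGR))
    c=robot.calibration(n);print(n,{k:np.round(v,4).tolist() for k,v in c.items()})
E
ls
```

```text
{'t': 0.0, 'q': [1.094, 0.088, 1.372, -0.0, 1.684, -0.103], 'qd': [-0.0, -0.002, 0.002, -0.001, 0.001, 0.003], 'effort': [0.001, -34.019, -30.243, 0.072, 0.033, -0.0], 'position': [0.201, 0.512, 0.204], 'orientation': [-0.0, 0.186, 0.983, -0.001], 'contact_force': [-0.048, -0.49, -1.15], 'torque': [0.009, -0.002, -0.036], 'gripper_width': 0.094} -0.0188
scene {'fx': 432.5683, 'fy': 432.5683, 'cx': 283.7892, 'cy': 210.052, 'eye': [-0.0576, -0.1934, 0.7348], 'rotation': [-0.277, 0.743, -0.5736, 0.2056]}
top {'fx': 483.0256, 'fy': 483.0256, 'cx': 283.0606, 'cy': 210.2581, 'eye': [0.3308, -0.005, 0.8941], 'rotation': [-0.0553, 0.7063, -0.7009, 0.0819]}
pics
```

View pics/scene0.png

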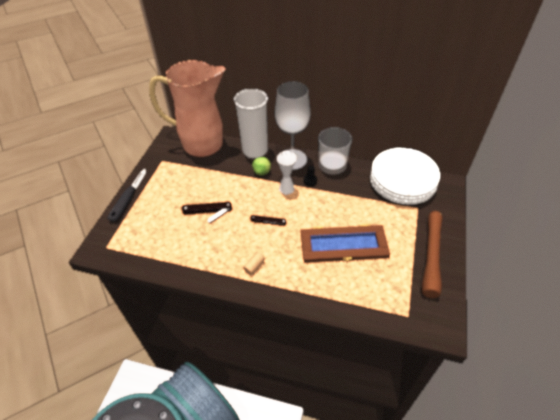

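View pics/top0.png

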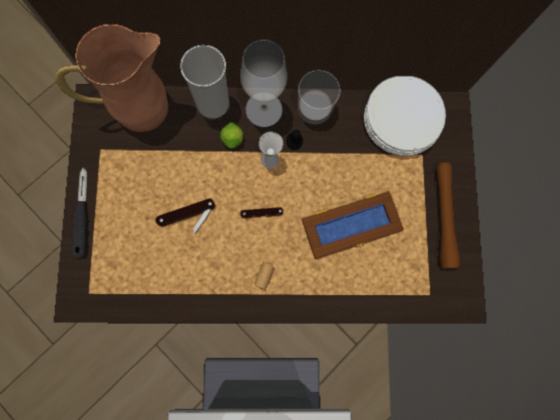

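Candidates in the top view are:
- the large dark handle with a steel lever, at (186,212)
- the small dark handle, at (262,213)
- the dark knife, at (81,215), which lies off the mat

I choose the one at (186,212): it is the largest on the mat and has its lever out, with the lever end near (200,228). The case is at (352,224). Next I'll check this in a close crop and measure it.

```bash
cat > h.py <<'E'
import numpy as np,cv2
from scipy.spatial.transform import Rotation as R
def rot(c):
    q=np.array(c["rotation"]); 
    return q if q.shape==(3,3) else R.from_quat([q[1],q[2],q[3],q[0]]).as_matrix()
def ray(c,uv,z):
    uv=np.atleast_2d(uv).astype(float)
    d=np.c_[(uv[:,0]-c["cx"])/c["fx"],(uv[:,1]-c["cy"])/c["fy"],np.ones(len(uv))]@rot(c).T
    e=np.array(c["eye"]);return e+d*((z-e[2])/d[:,2])[:,None]
def depthpt(c,uv,d):
    uv=np.atleast_2d(uv).astype(float)
    return np.array(c["eye"])+(np.c_[(uv[:,0]-c["cx"])/c["fx"],(uv[:,1]-c["cy"])/c["fy"],np.ones(len(uv))]*np.array(d)[:,None])@rot(c).T
E
python3 - <<'E'
from h import *
from cell import robot
f=np.load("pics/top0.npz");im,d=f["im"],f["d"]
a=cv2.resize(im[180:260,140:300],None,fx=5,fy=5,interpolation=cv2.INTER_NEAREST)
cv2.imwrite("pics/crop0.png",cv2.cvtColor(a,cv2.COLOR_RGB2BGR))
c=robot.calibration("top")
g=im.max(2)
roi=np.zeros_like(g);roi[155:290,100:425]=1
m=((g<75)&(roi>0)).astype(np.uint8)
n,l,st,ce=cv2.connectedComponentsWithStats(m)
for i in range(1,n):
    if st[i,4]<60: continue
    ys,xs=np.where(l==i);print("dark",st[i].tolist(),cv2.minAreaRect(np.c_[xs,ys].astype(np.float32)))
    if st[i,4]>400 and xs.mean()<230:
        (cx,cy),wh,an=cv2.minAreaRect(np.c_[xs,ys].astype(np.float32))
        b=cv2.boxPoints(((cx,cy),wh,an));P=ray(c,b,.018);print(P.round(4),P.mean(0).round(4),np.linalg.norm(P[1]-P[0]),np.linalg.norm(P[2]-P[1]))
        print("z",np.median(depthpt(c,np.c_[xs,ys],d[ys,xs])[:,2]))
I=im.astype(int)
m=((I[...,2]>I[...,0]+40)&(roi>0)).astype(np.uint8)
ys,xs=np.where(m);r=cv2.minAreaRect(np.c_[xs,ys].astype(np.float32));print("blue",r)
P=ray(c,cv2.boxPoints(r),.004);print(P.round(4),P.mean(0).round(4),np.linalg.norm(P[1]-P[0]),np.linalg.norm(P[2]-P[1]))
print("bluez",np.median(depthpt(c,np.c_[xs,ys],d[ys,xs])[:,2]))
for uv in((140,250),(160,165)):print(depthpt(c,uv,[d[uv[1],uv[0]]]))
E
```

```text
dark [156, 199, 59, 27, 629] ((184.9903564453125, 212.4720458984375), (11.466448783874512, 60.37617874145508), 71.02959442138672)
[[0.4885 0.1969 0.018 ]
 [0.5266 0.0944 0.018 ]
 [0.5062 0.0869 0.018 ]
 [0.4686 0.1891 0.018 ]] [0.4975 0.1418 0.018 ] 0.10936616266605614 0.02170137678945409
z 0.01654619249862499
dark [241, 208, 42, 10, 299] ((261.48638916015625, 212.3158416748047), (7.6457200050354, 41.2573356628418), 85.76361083984375)
blue ((352.11627197265625, 223.8594207763672), (20.232187271118164, 70.65874481201172), 72.07208251953125)
[[ 0.4786 -0.099   0.004 ]
 [ 0.5218 -0.2276  0.004 ]
 [ 0.4848 -0.2381  0.004 ]
 [ 0.4425 -0.1103  0.004 ]] [ 0.4819 -0.1688  0.004 ] 0.13560136248529173 0.03844678203742988
bluez 0.006521758117569609
[[0.42957062 0.22400309 0.00082181]]
[[0.591235   0.19559455 0.00338647]]
```

View pics/crop0.png

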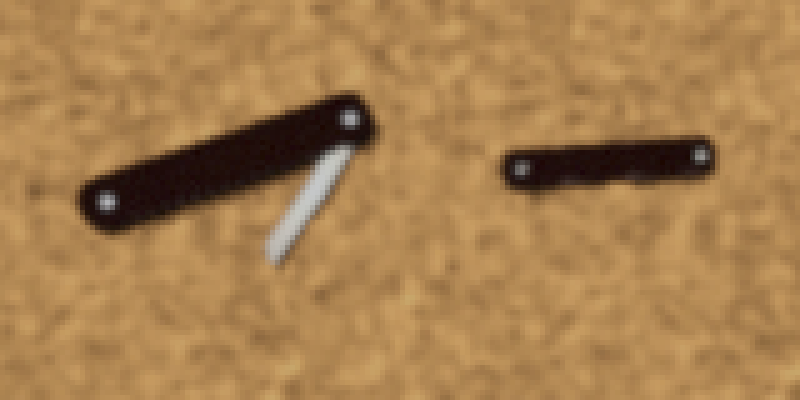

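The crop confirms it. The large handle (about 110 × 21 mm) has its lever out, with the pin at its right end (crop 350,118). The small look-alike on the right shows no lever. Next I'll check obstacles, the rim, and the lever tip.

```bash
cat >> h.py <<'E'
def plan(s,pos,jaw_deg):
    """shift cm and rotvec in tool axes from state s to a pose pointing down with tool y at world angle jaw_deg"""
    q=np.array(s["orientation"]);A=R.from_quat([q[1],q[2],q[3],q[0]])
    a=np.radians(jaw_deg);y=np.array([np.cos(a),np.sin(a),0]);z=np.array([0,0,-1.]);x=np.cross(y,z)
    B=R.from_matrix(np.c_[x,y,z])
    return (A.inv().apply(np.array(pos)-np.array(s["position"]))*100).round(2),(A.inv()*B).as_rotvec().round(3)
E
python3 - <<'E'
from h import *
from cell import robot
f=np.load("pics/top0.npz");im,d=f["im"],f["d"];c=robot.calibration("top")
v,u=np.mgrid[0:420,0:560];ok=(d>0)
P=np.full((420,560,3),np.nan);P[ok]=depthpt(c,np.c_[u[ok],v[ok]],d[ok])
T=P[...,2]>0.09
for yb in np.arange(-.3,.4,.05):
    k=T&(abs(P[...,1]-yb)<.025)&(P[...,0]>.2)
    if k.sum()>5: print("tall y",round(yb,2),"minx",np.nanpercentile(P[...,0][k],1).round(3),"maxz",np.nanmax(P[...,2][k]).round(3))
I=im.astype(int)
# rim: brown on case
h=cv2.cvtColor(im,cv2.COLOR_RGB2HSV)
print(im[200,330],im[240,310],im[245,345],im[250,300])
roi=np.zeros((420,560),np.uint8);roi[180:270,285:425]=1
m=((im.max(2)<125)&(roi>0)).astype(np.uint8)
n,l,st,ce=cv2.connectedComponentsWithStats(m);i=1+np.argmax(st[1:,4]);ys,xs=np.where(l==i)
r=cv2.minAreaRect(np.c_[xs,ys].astype(np.float32));Q=ray(c,cv2.boxPoints(r),.017)
print("case",r,Q.round(4),Q.mean(0).round(4),np.linalg.norm(Q[1]-Q[0]),np.linalg.norm(Q[2]-Q[1]))
k=(P[...,2]>0.011)&(l==i);print("rim z",np.median(P[...,2][k]))
k=((I[...,2]>I[...,0]+40)&(roi>0));print("blue z pct",np.percentile(P[...,2][k],[10,50,90]))
# lever
roi=np.zeros((420,560),np.uint8);roi[205:240,188:216]=1
m=((im.min(2)>110)&(roi>0));ys,xs=np.where(m)
L=ray(c,np.c_[xs,ys],.013)
Yh=np.array([-.349,.937]);Xh=np.array([.937,.349]);o=np.array([.4975,.1418])
lx=(L[:,:2]-o)@Xh;ly=(L[:,:2]-o)@Yh
print("lever in handle frame x",lx.min(),lx.max(),"y",ly.min(),ly.max(),len(xs))
vx,vy,_,_=cv2.fitLine(np.c_[lx,ly].astype(np.float32),cv2.DIST_L2,0,.01,.01).ravel();print("q",np.arctan2(-vx*np.sign(vy),abs(vy)))
s=robot.observe()
g=o+Yh*-.015+Xh*-.004
print(g,plan(s,[*g,.15],20.4))
E
```

```text
tall y -0.3 minx 0.762 maxz 0.283
tall y -0.25 minx 0.762 maxz 0.28
tall y -0.2 minx 0.762 maxz 0.28
tall y -0.15 minx 0.762 maxz 0.276
tall y -0.1 minx 0.762 maxz 0.274
tall y -0.05 minx 0.612 maxz 0.271
tall y -0.0 minx 0.612 maxz 0.27
tall y 0.05 minx 0.682 maxz 0.266
tall y 0.1 minx 0.684 maxz 0.265
tall y 0.15 minx 0.7 maxz 0.263
tall y 0.2 minx 0.659 maxz 0.261
tall y 0.25 minx 0.656 maxz 0.259
tall y 0.3 minx 0.676 maxz 0.256
tall y 0.35 minx 0.675 maxz 0.255
[168 127  77] [95 56 29] [103  60  31] [178 136  82]
case ((352.0000915527344, 224.7372283935547), (43.5435905456543, 93.79859924316406), 72.1496810913086) [[ 0.4888 -0.0705  0.017 ]
 [ 0.5456 -0.2393  0.017 ]
 [ 0.4669 -0.2611  0.017 ]
 [ 0.4124 -0.0946  0.017 ]] [ 0.4784 -0.1664  0.017 ] 0.178070780497917 0.0816968110592958
rim z 0.0160502998488814
blue z pct [nan nan nan]
lever in handle frame x -0.03966199794354676 -0.0069340360860407485 y -0.04208838936533493 -0.0022025623928363857 123
q 0.64589053
[0.498987 0.126349] (array([-41.85, -24.96,   5.48]), array([-0.002,  0.001,  0.841]))
```

Call:
play_rows(
  moves=[
    [-2, -1.2, 0.3, 0, 0, 0.04, 0],
    [-6, -3.6, 0.8, 0, 0, 0.12, 0],
    [-10, -6, 1.3, 0, 0, 0.2, 0],
    [-14, -8.4, 1.8, 0, 0, 0.28, 0],
    [-18, -10.8, 2.4, 0, 0, 0.36, 0],
    [-22, -13.2, 2.9, 0, 0, 0.44, 0],
    [-26, -15.5, 3.4, 0, 0, 0.52, 0],
    [-30, -17.9, 3.9, 0, 0, 0.6, 0],
    [-34, -20.3, 4.5, 0, 0, 0.68, 0],
    [-38, -22.7, 5, 0, 0, 0.76, 0],
  ],
)

```text
t: 1.1
position: [0.4722, 0.1602, 0.1548]
orientation: [-0.0, 0.538, 0.843, -0.0]
contact_force: [0.5, 0.7, -1.5]
gripper_width: 0.094
```

Run:
```python
from h import *
from cell import robot
s=robot.observe();print(s["t"],np.round(s["position"],4),np.round(s["qd"],2))
print(plan(s,[.499,.1263,.15],20.4))
```

```text
1.1 [0.4722 0.1602 0.1548] [-0.88  0.32 -0.22  0.   -0.11 -0.08]
(array([-4.2 ,  1.01,  0.47]), array([-0.001, -0.   ,  0.077]))
```

Call:
play_rows(
  moves=[
    [-2.8, 0.7, 0.3, 0, 0, 0.05, 0],
    [-4, 0.9, 0.45, 0, 0, 0.075, 0],
    [-4.35, 1, 0.5, 0, 0, 0.08, 0],
    [-4.35, 1, 0.5, 0, 0, 0.08, 0],
    [-4.35, 1, 0.5, 0, 0, 0.08, 0],
  ],
)

```text
t: 1.6
position: [0.4985, 0.128, 0.1507]
orientation: [-0.0, 0.569, 0.822, 0.0]
contact_force: [-0.1, -0.4, 0.1]
gripper_width: 0.094
```

Run:
```python
from h import *
from cell import robot
s=robot.observe();print(s["t"],np.round(s["position"],4),np.round(s["orientation"],4),np.round(s["qd"],2))
c=robot.calibration("wrist");im,d=robot.get_image("wrist");np.savez("pics/w1.npz",im=im,d=d,**c)
cv2.imwrite("pics/w1.png",cv2.cvtColor(im,cv2.COLOR_RGB2BGR));print(c)
```

```text
1.6 [0.4985 0.128  0.1507] [-2.000e-04  5.694e-01  8.220e-01  3.000e-04] [ 0.01 -0.   -0.   -0.   -0.    0.  ]
{'fx': 320.63859897755424, 'fy': 320.63859897755424, 'cx': 280.91871450600127, 'cy': 207.89181197447712, 'eye': array([0.47638676, 0.18972102, 0.32953574]), 'rotation': array([0.11238585, 0.97745711, 0.17750423, 0.02095884])}
```

View pics/w1.png

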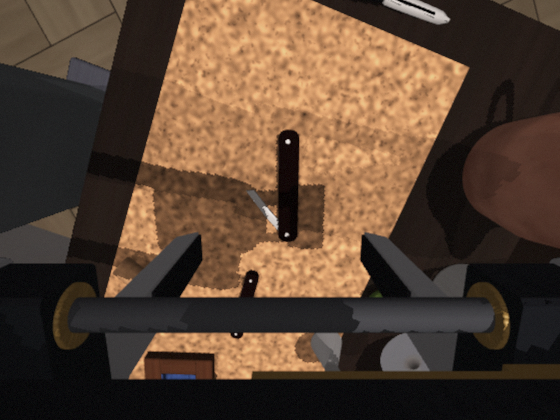

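The wrist view shows the large handle from (288,132) to (288,240), with the rivets visible. The lever points left to (252,192), and the fingertips are at (185,240) and (378,240). Now I'll measure it from here.

Run:
```python
from h import *
f=np.load("pics/w1.npz");im,d=f["im"],f["d"];c={k:f[k] for k in("fx","fy","cx","cy","eye","rotation")}
roi=np.zeros((420,560),np.uint8);roi[120:250,272:304]=1
m=((im.max(2)<48)&(roi>0)).astype(np.uint8)
n,l,st,ce=cv2.connectedComponentsWithStats(m);i=1+np.argmax(st[1:,4]);print(st[i])
ys,xs=np.where(l==i);r=cv2.minAreaRect(np.c_[xs,ys].astype(np.float32));P=ray(c,cv2.boxPoints(r),.018)
print(r,P.round(4),P.mean(0).round(4),np.linalg.norm(P[1]-P[0]),np.linalg.norm(P[2]-P[1]))
print("z",np.median(depthpt(c,np.c_[xs,ys],d[ys,xs])[:,2]))
# rivets
m=((im.min(2)>130)&(roi>0)).astype(np.uint8);n,l,st,ce=cv2.connectedComponentsWithStats(m)
for k in range(1,n): print(st[k],ce[k],ray(c,ce[k],.018).round(4))
a=cv2.resize(im[120:260,220:340],None,fx=4,fy=4,interpolation=cv2.INTER_NEAREST);cv2.imwrite("pics/w1c.png",cv2.cvtColor(a,cv2.COLOR_RGB2BGR))
f=np.load("pics/top0.npz")
from cell import robot
c=robot.calibration("top");im=f["im"];roi=np.zeros((420,560),np.uint8);roi[195:225,150:220]=1
m=((im.min(2)>90)&(roi>0)).astype(np.uint8);n,l,st,ce=cv2.connectedComponentsWithStats(m)
for k in range(1,n): print("top",st[k],ce[k],ray(c,ce[k],.018).round(4))
```

```text
[ 278  130   21  112 2071]
((287.9999694824219, 185.49996948242188), (19.999996185302734, 110.99998474121094), 0.0) [[0.5117 0.0882 0.018 ]
 [0.4731 0.1915 0.018 ]
 [0.4908 0.1982 0.018 ]
 [0.5308 0.0954 0.018 ]] [0.5016 0.1433 0.018 ] 0.11027316344355878 0.018884699467443103
z 0.016854616676005296
[285 139   5   5  17] [287.35294118 141.        ] [[0.485  0.1851 0.018 ]]
[272 213   6  16  64] [274.296875 221.      ] [[0.5008 0.1068 0.018 ]]
[285 233   4   3  10] [286.2 234. ] [[0.5169 0.0982 0.018 ]]
top [184 195  12   7  43] [189.60465116 198.27906977] [[0.5241 0.1348 0.018 ]]
top [199 195   4   3   9] [200.88888889 195.88888889] [[0.5289 0.1143 0.018 ]]
top [208 195   6   3  14] [210.35714286 195.71428571] [[0.5294 0.0969 0.018 ]]
top [197 197   1   1   1] [197. 197.] [[0.5267 0.1214 0.018 ]]
top [150 201   2   3   4] [150.25 201.75] [[0.5167 0.2064 0.018 ]]
top [161 200   1   1   1] [161. 200.] [[0.5202 0.187  0.018 ]]
top [167 201   2   2   3] [167.33333333 201.33333333] [[0.5178 0.1753 0.018 ]]
top [172 200   1   1   1] [172. 200.] [[0.5204 0.1669 0.018 ]]
top [181 202   1   1 
[... 375 characters left out ...]
0707965] [[0.4885 0.1113 0.018 ]]
top [158 210   5   4  11] [160.27272727 211.63636364] [[0.4984 0.1871 0.018 ]]
top [215 211   3   4  10] [216.  212.5] [[0.4979 0.0855 0.018 ]]
top [151 212   2   2   3] [151.33333333 212.66666667] [[0.4963 0.2032 0.018 ]]
top [160 219   3   3   9] [161. 220.] [[0.4829 0.185  0.018 ]]
top [150 221   5   3   6] [152.         221.66666667] [[0.4796 0.2011 0.018 ]]
top [217 220   3   5  11] [218.09090909 221.72727273] [[0.4808 0.0812 0.018 ]]
top [185 222   3   3   7] [185.71428571 223.        ] [[0.4778 0.14   0.018 ]]
top [204 222   3   3   6] [205.33333333 223.33333333] [[0.4775 0.1043 0.018 ]]
top [176 224   2   1   2] [176.5 224. ] [[0.4758 0.1566 0.018 ]]
```

View pics/w1c.png

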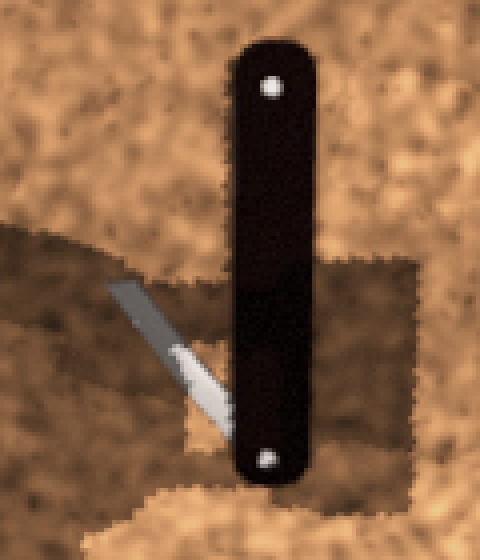

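Call:
play_rows(
  moves=[
    [-0.2, 0.1, 1.5, 0, 0, 0, 0],
    [-0.2, 0.1, 4.5, 0, 0, 0, 0],
    [-0.2, 0.1, 7.5, 0, 0, 0, 0],
    [-0.2, 0.1, 10, 0, 0, 0, 0],
    [-0.2, 0.1, 12, 0, 0, 0, 0],
    [-0.2, 0.1, 13.4, 0, 0, 0, 0],
    [-0.2, 0.1, 14, 0, 0, 0, 0],
    [-0.2, 0.1, 14, 0, 0, 0, 0],
    [-0.2, 0.1, 14, 0, 0, 0, 0],
  ],
)

```text
t: 2.55
position: [0.5016, 0.1255, 0.0114]
orientation: [0.001, 0.57, 0.821, 0.001]
contact_force: [0.1, -0.3, 0.1]
gripper_width: 0.0943
```

Run:
```python
from h import *
from cell import robot
s=robot.observe();print(s["t"],np.round(s["position"],4),np.round(s["contact_force"],1))
im,d=robot.get_image("wrist")
a=cv2.resize(im[100:300,160:420],None,fx=3,fy=3,interpolation=cv2.INTER_NEAREST);cv2.imwrite("pics/w2.png",cv2.cvtColor(a,cv2.COLOR_RGB2BGR))
```

```text
2.55 [0.5016 0.1255 0.0114] [ 0.1 -0.3  0.1]
```

View pics/w2.png

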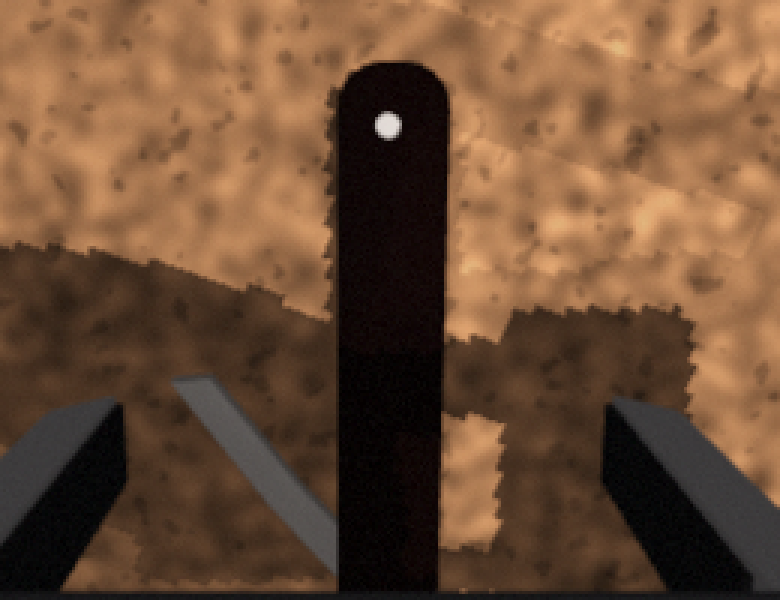

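The fingers straddle handle and lever: left pad at crop (125,440), lever tip at (190,380), right pad at (605,440). I'll lower 5 mm and close.

Call:
play_rows(
  moves=[
    [0, 0, 0.3, 0, 0, 0, 0],
    [0, 0, 0.5, 0, 0, 0, 0],
    [0, 0, 0.5, 0, 0, 0, 0.3],
    [0, 0, 0.5, 0, 0, 0, 0.5],
    [0, 0, 0.5, 0, 0, 0, 0.6],
    [0, 0, 0.5, 0, 0, 0, 0.7],
    [0, 0, 0.5, 0, 0, 0, 0.8],
    [0, 0, 0.5, 0, 0, 0, 1],
    [0, 0, 0.5, 0, 0, 0, 1],
    [0, 0, 0.5, 0, 0, 0, 1],
  ],
  newtons=25,
)

```text
t: 3.6
position: [0.501, 0.1253, 0.0055]
orientation: [0.0, 0.57, 0.821, 0.0]
contact_force: [0.1, -0.1, -1.4]
gripper_width: 0.0336
```

Call:
play_rows(
  moves=[
    [0, 0, 0, 0, 0, 0, 1],
    [0, 0, 0, 0, 0, 0, 1],
    [0, 0, 0, 0, 0, 0, 1],
    [0, 0, 0, 0, 0, 0, 1],
  ],
)

```text
t: 4.0
position: [0.5008, 0.1253, 0.0055]
orientation: [-0.0, 0.57, 0.821, 0.0]
contact_force: [-0.6, -0.5, -0.7]
gripper_width: 0.0194
```

Run:
```python
from h import *
from cell import robot
s=robot.observe();print(s["t"],np.round(s["position"],4),np.round(s["contact_force"],1),s["gripper_width"])
im,d=robot.get_image("wrist")
a=cv2.resize(im[100:300,160:420],None,fx=3,fy=3,interpolation=cv2.INTER_NEAREST);cv2.imwrite("pics/w3.png",cv2.cvtColor(a,cv2.COLOR_RGB2BGR))
```

```text
4.0 [0.5008 0.1253 0.0055] [-0.6 -0.5 -0.7] 0.01941674712494851
```

View pics/w3.png

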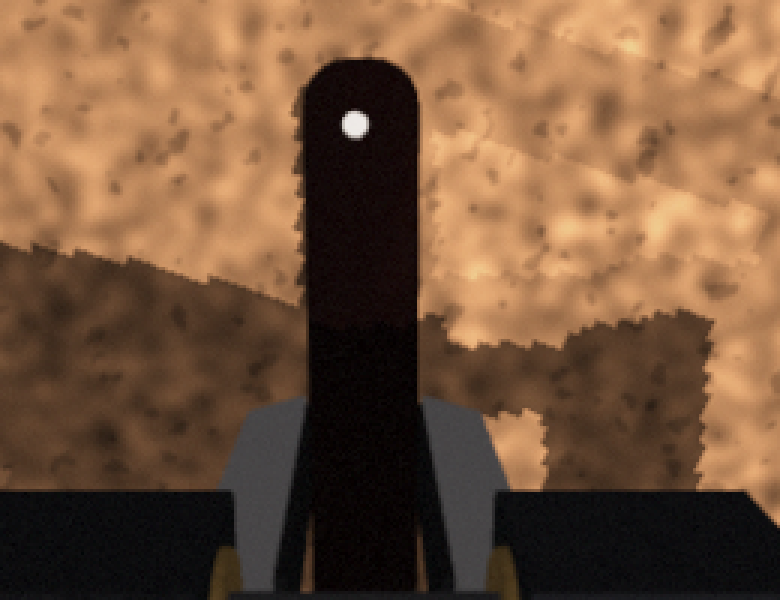

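The opening is 19.4 mm. The image shows the handle between the pads with the lever gone from the left side, so it is shut. Lifting now.

Call:
play_rows(
  moves=[
    [0, 0, -0.5, 0, 0, 0, 1],
    [0, 0, -2, 0, 0, 0, 1],
    [0, 0, -4.5, 0, 0, 0, 1],
    [0, 0, -7, 0, 0, 0, 1],
    [0, 0, -8.5, 0, 0, 0, 1],
    [0, 0, -9, 0, 0, 0, 1],
    [0, 0, -9, 0, 0, 0, 1],
  ],
  newtons=35,
)

```text
t: 4.75
position: [0.5013, 0.1253, 0.0963]
orientation: [0.001, 0.57, 0.821, 0.001]
contact_force: [-0.3, 0.6, -1.4]
gripper_width: 0.0194
```

Run:
```python
from h import *
from cell import robot
s=robot.observe();print(s["t"],np.round(s["position"],4),np.round(s["contact_force"],1),s["gripper_width"])
print(plan(s,[.4851,-.1827,.095],18.6))
for n in("wrist","scene"):
    im,d=robot.get_image(n)
    cv2.imwrite(f"pics/{n}4.png",cv2.cvtColor(im,cv2.COLOR_RGB2BGR))
```

```text
4.75 [0.5013 0.1253 0.0963] [-0.3  0.6 -1.4] 0.019421238017143537
(array([-28.3 , -12.28,   0.12]), array([0.002, 0.   , 0.032]))
```

View pics/wrist4.png

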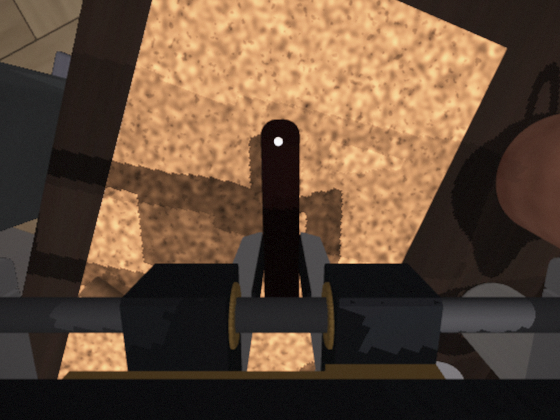

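View pics/scene4.png

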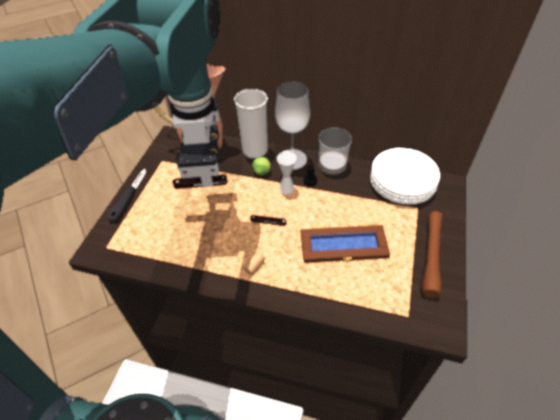

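The tool is lifted level with the lever shut: the handle is at (200,182) in the scene view, and in the wrist view its far end is at (280,125). Moving over the case.

Call:
play_rows(
  moves=[
    [-1, -0.4, 0, 0, 0, 0, 1],
    [-3.5, -1.5, 0, 0, 0, 0.003, 1],
    [-7, -3, 0, 0, 0, 0.007, 1],
    [-10.5, -4.6, 0, 0, 0, 0.011, 1],
    [-14.5, -6.3, 0, 0, 0, 0.016, 1],
    [-18.5, -8, 0, 0, 0, 0.02, 1],
    [-22, -9.5, 0, 0, 0, 0.025, 1],
    [-25.3, -11, 0, 0, 0, 0.028, 1],
    [-27.3, -11.8, 0, 0, 0, 0.03, 1],
    [-28.3, -12.3, 0, 0, 0, 0.032, 1],
  ],
)

```text
t: 5.85
position: [0.4833, -0.1852, 0.0943]
orientation: [-0.001, 0.585, 0.811, -0.0]
contact_force: [0.2, 0.5, -1.3]
gripper_width: 0.0194
```

Call:
play_rows(
  moves=[
    [0, 0, 0, 0, 0, 0, 1],
    [0, 0, 0, 0, 0, 0, 1],
    [0, 0, 0, 0, 0, 0, 1],
  ],
)

```text
t: 6.15
position: [0.4844, -0.1817, 0.0952]
orientation: [-0.0, 0.583, 0.813, 0.0]
contact_force: [-0.7, -0.1, -0.2]
gripper_width: 0.0188
```

Run:
```python
from h import *
from cell import robot
s=robot.observe();print(s["t"],np.round(s["position"],4),np.round(s["orientation"],4),s["gripper_width"],np.round(s["q"],2))
for n in("wrist","top","scene"):
    c=robot.calibration(n);im,d=robot.get_image(n);np.savez(f"pics/{n}5.npz",im=im,d=d,**c)
    cv2.imwrite(f"pics/{n}5.png",cv2.cvtColor(im,cv2.COLOR_RGB2BGR))
```

```text
6.15 [ 0.4844 -0.1817  0.0952] [-4.000e-04  5.828e-01  8.126e-01  2.000e-04] 0.018800320750869248 [-0.47  0.06  1.62  0.    1.46 -0.8 ]
```

View pics/wrist5.png

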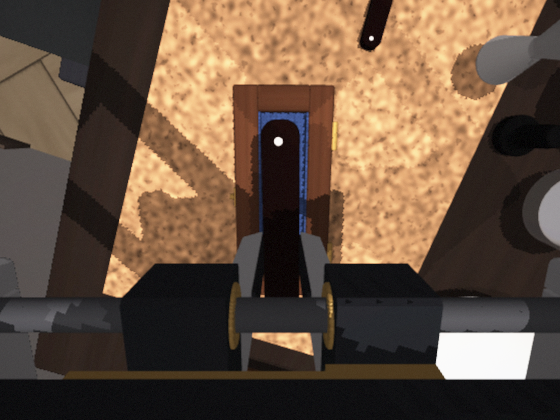

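View pics/scene5.png

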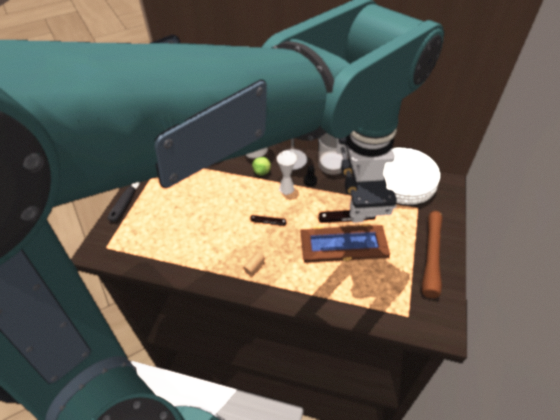

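The wrist view shows the case's top edge at (233–333, 86), the recess's inner top corners near (259,111) and (308,111), and the held handle's end at (280,119). I'll measure both in the world frame.

Run:
```python
from h import *
f=np.load("pics/wrist5.npz");im,d=f["im"],f["d"];c={k:f[k] for k in("fx","fy","cx","cy","eye","rotation")}
I=im.astype(int);H=cv2.cvtColor(im,cv2.COLOR_RGB2HSV)
th=np.radians(18.6);xh=np.array([np.cos(th),np.sin(th)]);yh=np.array([-np.sin(th),np.cos(th)])
o=np.array([.480,-.1675])
def loc(uv,z):
    p=ray(c,uv,z)[:,:2]-o;return np.c_[p@xh,p@yh]*1000
blue=(I[...,2]>I[...,0]+30)&(I[...,2]>I[...,1]+15)
for v in (116,118,122,130,150,180,200,220):
    xs=np.where(blue[v,245:325])[0]+245
    dk=np.where((im[v].max(1)<45))[0];dk=dk[(dk>255)&(dk<305)]
    # outer case edge : brown vs mat
    br=(im[v].max(1)<150)
    print(v,"blue",loc([[xs.min()-.5,v],[xs.max()+.5,v]],.017)[:,0].round(1),xs.min(),xs.max(),"handle",(loc([[dk.min()-.5,v],[dk.max()+.5,v]],.1077)[:,0].round(1),dk.min(),dk.max()) if len(dk) else "")
for u in (265,280,300):
    ys=np.where(blue[90:240,u])[0]+90;print(u,"blue top",ys.min(),loc([[u,ys.min()-.5]],.017).round(1))
print("outer corners",loc([[233,86],[333,86]],.017).round(1))
col=np.where(im[90:160,270:275].max(2).mean(1)<45)[0]+90;print("handle end row",col.min(),loc([[280,119]],.1077).round(1))
print("depth handle z",depthpt(c,[[270,170]],[d[170,270]]),"rim",depthpt(c,[[245,150],[320,150]],[d[150,245],d[150,320]]))
print("inner edge dir",loc([[259,112],[258,220]],.017).round(1))
a=cv2.resize(im[75:255,220:350],None,fx=3,fy=3,interpolation=cv2.INTER_NEAREST);cv2.imwrite("pics/w5c.png",cv2.cvtColor(a,cv2.COLOR_RGB2BGR))
```

```text
116 blue [-17.3  21.2] 258 307 handle 
118 blue [-17.4  22.1] 258 308 handle 
122 blue [-17.4  21.3] 258 307 handle (array([-6.,  6.]), np.int64(268), np.int64(291))
130 blue [-16.7  21.5] 259 307 handle (array([-9.1,  9.6]), np.int64(262), np.int64(298))
150 blue [-16.9  21.8] 259 307 handle (array([-9.7,  9.7]), np.int64(261), np.int64(298))
180 blue [-16.5  21.5] 260 306 handle (array([-11.5,   9.9]), np.int64(258), np.int64(298))
200 blue [-16.7  21. ] 260 305 handle (array([-12.2,  10.1]), np.int64(257), np.int64(298))
220 blue [-16.9  21.3] 260 305 handle (array([-12.9,  10.2]), np.int64(256), np.int64(298))
265 blue top 112 [[-11.5  66.9]]
280 blue top 113 [[ 0.  66.2]]
300 blue top 113 [[15.4 66.2]]
outer corners [[-35.5  85.3]
 [ 40.1  85.5]]
handle end row 121 [[ 0.2 57.6]]
depth handle z [[ 0.46511023 -0.13886056  0.10631274]] rim [[ 0.44175352 -0.14069161  0.01602549]
 [ 0.4980511  -0.12160601  0.01630235]]
inner edge dir [[-16.1  66.5]
 [-18.1 -19.6]]
```

View pics/w5c.png

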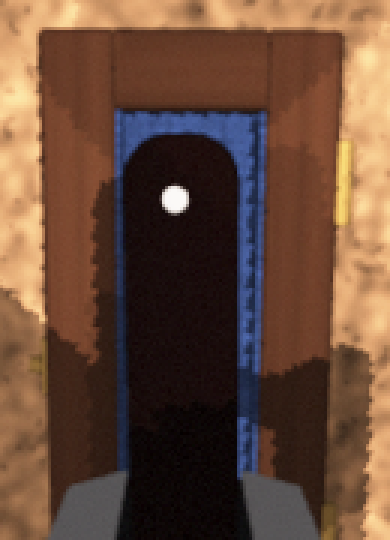

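The recess centre is about +2 mm in x and −2 mm in y in the case frame. The handle centre is at (0, +1.6), so I shift tool y by +0.2 cm and tool x by −0.35 cm. I'll descend part-way and check again.

Call:
play_rows(
  moves=[
    [-0.1, 0.1, 0.5, 0, 0, 0, 1],
    [-0.3, 0.2, 2, 0, 0, 0, 1],
    [-0.35, 0.2, 4, 0, 0, 0, 1],
    [-0.35, 0.2, 5.5, 0, 0, 0, 1],
    [-0.35, 0.2, 6.3, 0, 0, 0, 1],
    [-0.35, 0.2, 6.6, 0, 0, 0, 1],
    [-0.35, 0.2, 6.6, 0, 0, 0, 1],
  ],
)

```text
t: 7.0
position: [0.4873, -0.1854, 0.0289]
orientation: [-0.0, 0.583, 0.812, -0.0]
contact_force: [1.0, 0.1, -0.9]
gripper_width: 0.0194
```

Run:
```python
from h import *
from cell import robot
s=robot.observe();print(s["t"],np.round(s["position"],4),np.round(s["contact_force"],1),s["gripper_width"])
c=robot.calibration("wrist");im,d=robot.get_image("wrist")
cv2.imwrite("pics/w6.png",cv2.cvtColor(im,cv2.COLOR_RGB2BGR))
th=np.radians(18.6);xh=np.array([np.cos(th),np.sin(th)]);yh=np.array([-np.sin(th),np.cos(th)]);o=np.array([.480,-.1675])
def loc(uv,z):
    p=ray(c,uv,z)[:,:2]-o;return np.c_[p@xh,p@yh]*1000
I=im.astype(int);blue=(I[...,2]>I[...,0]+30)&(I[...,2]>I[...,1]+15)
zt=s["position"][2]+.0125
for v in range(100,215,12):
    xs=np.where(blue[v,245:325])[0]+245
    if len(xs)<4: continue
    dk=np.where((im[v].max(1)<45))[0];dk=dk[(dk>255)&(dk<305)]
    print(v,"blue",loc([[xs.min()-.5,v],[xs.max()+.5,v]],.017)[:,0].round(1),"handle",loc([[dk.min()-.5,v],[dk.max()+.5,v]],zt)[:,0].round(1) if len(dk) else "")
for u in (268,280,295):
    ys=np.where(blue[90:240,u])[0]+90
    if len(ys): print(u,"blue top",ys.min(),loc([[u,ys.min()-.5]],.017).round(1))
    k=np.where(im[90:240,u].max(1)<45)[0]+90;print("handle end",k.min(),loc([[u,k.min()-.5]],zt).round(1))
im,d=robot.get_image("scene");a=cv2.resize(im[160:280,270:420],None,fx=5,fy=5);cv2.imwrite("pics/s6.png",cv2.cvtColor(a,cv2.COLOR_RGB2BGR))
```

```text
7.0 [ 0.4873 -0.1854  0.0289] [ 1.   0.1 -0.9] 0.019407641404705755
100 blue [-17.2  21.9] handle 
112 blue [-16.8  21.5] handle 
124 blue [-16.9  21.6] handle [-5.4  9.1]
136 blue [-17.1  21.8] handle [-8.  11.2]
148 blue [-17.2  21.4] handle [-8.1 11.3]
160 blue [-17.4  21.6] handle [-8.2 11.4]
172 blue [-17.6  21.1] handle [-7.8 11.4]
184 blue [-17.1  21.3] handle [-7.8 11.5]
196 blue [-17.3  21.5] handle [-7.9 11.6]
208 blue [-16.9  21. ] handle [-8.  11.7]
268 blue top 98 [[-5.  65.8]]
handle end 96 [[-4.1 64.3]]
280 blue top 98 [[ 1.8 65.8]]
handle end 96 [[ 1.8 64.3]]
295 blue top 98 [[10.3 65.8]]
handle end 96 [[ 9.2 64.3]]
```

View pics/w6.png

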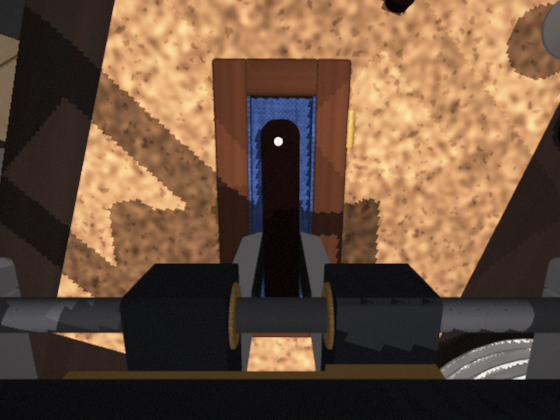

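View pics/s6.png

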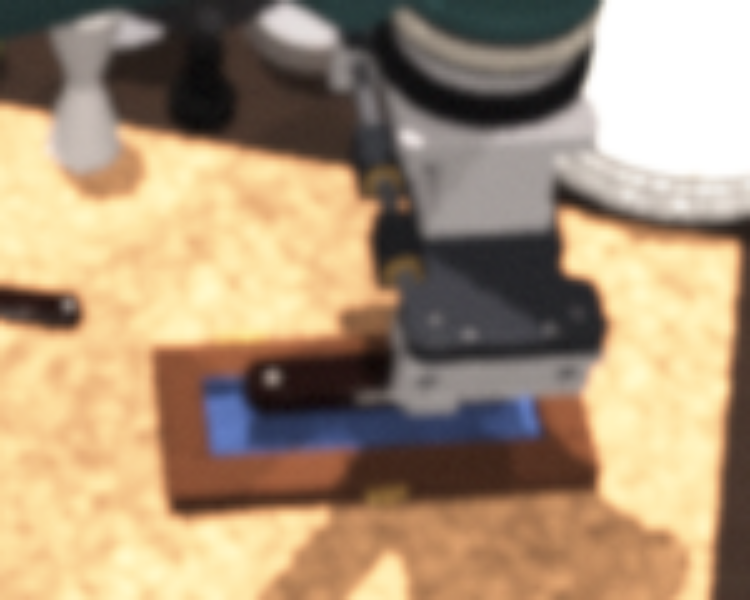

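The handle is centred laterally (1.8 against 2.1 mm), and its end (row 119) is about 12 mm short of the recess's end (row 97). The "handle end 96" reading is just the dark line at the recess edge. I'll lower until the tips are just above the rim.

Call:
play_rows(
  moves=[
    [0, 0, 0.4, 0, 0, 0, 1],
    [0, 0, 0.8, 0, 0, 0, 1],
    [0, 0, 1, 0, 0, 0, 1],
    [0, 0, 1, 0, 0, 0, 1],
    [0, 0, 1, 0, 0, 0, 1],
  ],
)

```text
t: 7.6
position: [0.4875, -0.1855, 0.0194]
orientation: [-0.0, 0.583, 0.812, 0.0]
contact_force: [0.1, 0.7, -0.6]
gripper_width: 0.0198
```

Run:
```python
from h import *
from cell import robot
for i in range(3):
    s=robot.observe();print(s["t"],np.round(s["position"],4),np.round(s["contact_force"],1),s["gripper_width"])
    if i<2: im,d=robot.get_image("wrist" if i else "scene")
    if i==0: cv2.imwrite("pics/s7.png",cv2.cvtColor(cv2.resize(im[160:280,270:420],None,fx=5,fy=5),cv2.COLOR_RGB2BGR))
```

```text
7.6 [ 0.4875 -0.1855  0.0194] [ 0.1  0.7 -0.6] 0.019797639175077705
7.65 [ 0.4875 -0.1856  0.0195] [ 0.6  1.  -0.6] 0.01943400354474192
7.7 [ 0.4876 -0.1856  0.0196] [ 0.2  0.1 -1.1] 0.019284807494278168
```

View pics/s7.png

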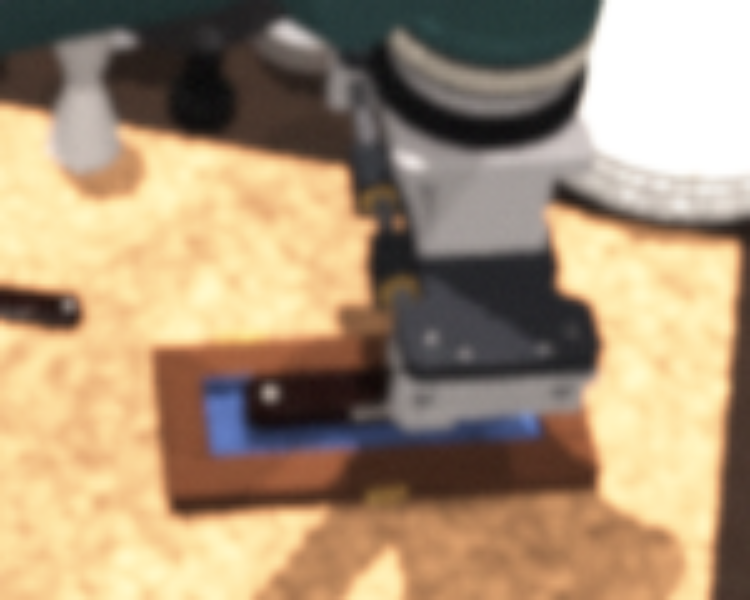

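The handle end sits in the recess mouth (crop 270,395) and no contact force shows. I'll go 1 mm lower, then let go.

Call:
play_rows(
  moves=[
    [0, 0, 0.1, 0, 0, 0, 1],
    [0, 0, 0.1, 0, 0, 0, 1],
    [0, 0, 0.1, 0, 0, 0, 0.4],
    [0, 0, 0.1, 0, 0, 0, 0.4],
    [0, 0, 0.1, 0, 0, 0, 0.4],
    [0, 0, 0.1, 0, 0, 0, 0.4],
    [0, 0, 0.1, 0, 0, 0, 0.4],
  ],
)

```text
t: 8.4
position: [0.4875, -0.1856, 0.0185]
orientation: [0.0, 0.583, 0.812, 0.0]
contact_force: [0.1, 0.0, 1.2]
gripper_width: 0.0549
```

Call:
play_rows(
  moves=[
    [0, 0, -0.5, 0, 0, 0, 0.4],
    [0, 0, -2, 0, 0, 0, 0.4],
    [0, 0, -4.5, 0, 0, 0, 0.3],
    [0, 0, -7.5, 0, 0, 0, 0],
    [0, 0, -10.5, 0, 0, 0, 0],
    [0, 0, -12.5, 0, 0, 0, 0],
    [0, 0, -13, 0, 0, 0, 0],
    [0, 0, -13, 0, 0, 0, 0],
  ],
)

```text
t: 9.2
position: [0.488, -0.1858, 0.1494]
orientation: [0.001, 0.583, 0.812, 0.0]
contact_force: [-0.6, -0.2, -0.9]
gripper_width: 0.0941
```

Run:
```python
from h import *
from cell import robot
s=robot.observe();print(s["t"],np.round(s["position"],4),np.round(s["contact_force"],1),s["gripper_width"])
c=robot.calibration("wrist");im,d=robot.get_image("wrist");np.savez("pics/w8.npz",im=im,d=d,**c)
cv2.imwrite("pics/w8.png",cv2.cvtColor(im,cv2.COLOR_RGB2BGR))
im,d=robot.get_image("scene");cv2.imwrite("pics/s8.png",cv2.cvtColor(cv2.resize(im[160:280,270:420],None,fx=5,fy=5),cv2.COLOR_RGB2BGR))
```

```text
9.2 [ 0.488  -0.1858  0.1494] [-0.6 -0.2 -0.9] 0.09414664061884806
```

View pics/w8.png

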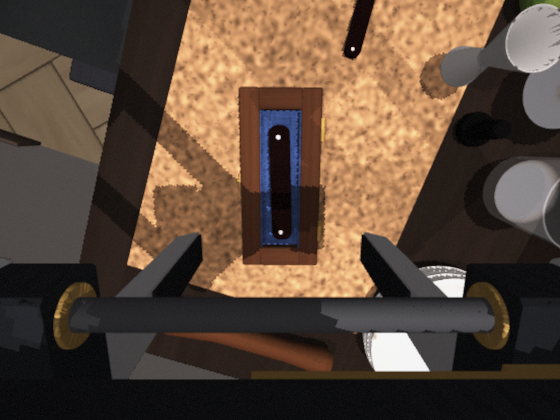

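View pics/s8.png

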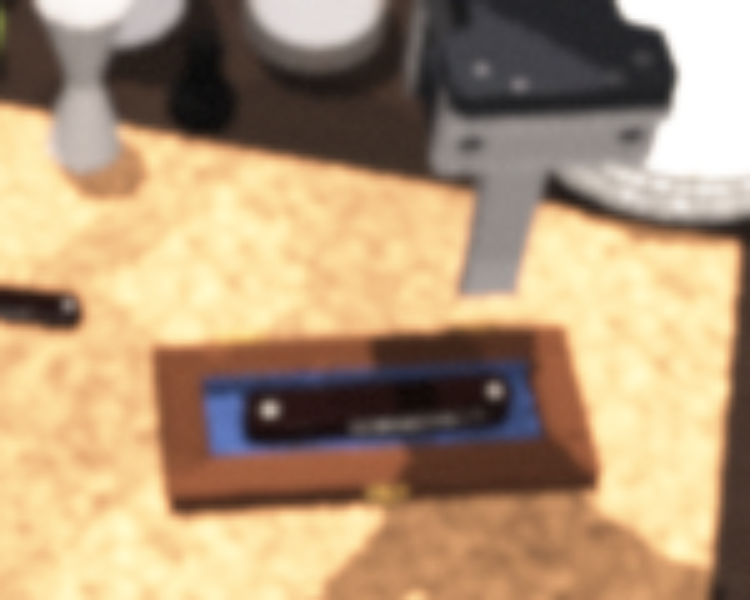

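The handle lies inside the blue recess, with its rivets at (279,137) and (281,232) and the lever shut along its side. Next I'll check that it lies flat, using depth.

Run:
```python
from h import *
from cell import robot
f=np.load("pics/w8.npz");im,d=f["im"],f["d"];c={k:f[k] for k in("fx","fy","cx","cy","eye","rotation")}
for v in(130,145,165,185,205,220,236):
    print(v,[round(float(np.median(depthpt(c,[[u+i,v+j] for i in(-1,0,1) for j in(-1,0,1)],[d[v+j,u+i] for i in(-1,0,1) for j in(-1,0,1)])[:,2]))*1000,1) for u in(275,280,285)])
print("rim",depthpt(c,[[250,170],[310,170]],[d[170,250],d[170,310]])[:,2].round(4))
r=np.array([[279,137],[281,232]]);P=ray(c,r,.022);print(P.round(4),np.linalg.norm(P[1]-P[0]))
a=cv2.resize(im[80:275,230:335],None,fx=3,fy=3,interpolation=cv2.INTER_NEAREST);cv2.imwrite("pics/w8c.png",cv2.cvtColor(a,cv2.COLOR_RGB2BGR))
```

```text
130 [20.5, 21.2, 21.0]
145 [21.1, 20.7, 21.3]
165 [20.3, 20.8, 21.3]
185 [21.2, 20.3, 20.9]
205 [20.9, 20.5, 20.6]
220 [20.7, 20.9, 21.0]
236 [20.5, 20.9, 20.9]
rim [0.015  0.0165]
[[ 0.4679 -0.1274  0.022 ]
 [ 0.4992 -0.2145  0.022 ]] 0.09262423857328295
```

View pics/w8c.png

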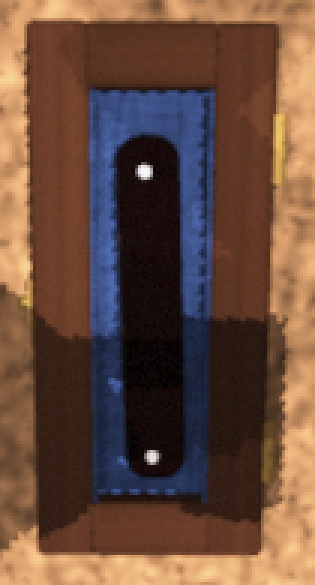

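The handle's top is level along its whole length, about 21 mm measured. I expect 22 mm, and depth reads about 1 mm low everywhere. It is clear of the recess walls, the lever is shut and the gripper is clear, so I'm handing in.

```bash
python3 -c "
from cell import robot
print(robot.close_job())"
```

```text
the job is handed in; nothing more can be done
None
```

The corkscrew lies folded and flat in the blue-lined recess of its case, and I've handed the job in; no verdict was reported. I pinched the larger corkscrew from above, which folded the lever shut and gripped the handle in one closing (opening 19.4 mm). I then carried it to the case, released it with the tips about 1.5 mm above the rim, and backed off to z = 0.15 m. The clock read about 9.3 s of the 38 s allowed.

**Last checks:**
- **Flat:** the handle's top reads 20.3–21.3 mm along its whole length. I expected 22 mm, and depth reads about 1 mm low here, as it does on the rim.
- **In place:** it sits inside the recess, clear of all four walls, with the lever flush along its side.
- **Released:** the gripper is fully open and well above it, with no contact force.

**Disagreements:**
- **Position:** the top and wrist cameras differed by 2–4 mm on the corkscrew and the case. I averaged the two for the corkscrew and used the close wrist view for the case.
- **Bad reading:** one automatic reading of the handle's end over the case picked up a dark line at the recess edge. I took that end from the image instead.

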